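Pump a ratchet lift table level and transfer a carton

ROBOT

A 6-joint arm with a two-finger parallel gripper is mounted at the origin on a cart in front of the work surface, level with it; the furniture and walls round the work are solid. World frame = base frame: x ahead of the robot, y to its left, z up, the work surface at z = 0. Lengths are in mm, angles in rad, forces in N, time in s.
With the tool pointing down it reaches from about 350 to 925 mm from the base axis. Payload 6.4 kg.
Tool frame: the origin (TCP) lies midway between the tips of the shut fingers; the grasp point (between the pads) lies grip_point_offset behind it (grip_point_offset is the distance from the TCP to the grasp point, in mm); z points along the fingers, y is the line along which they close (so a half turn about z gives the same grasp; the last joint's range is limited). The gripper opens to 85 mm and grips with 20 to 120 N. Pads are 22 mm wide; open, the fingers measure 114 mm over their backs; the gripper's body (76 mm by 85 mm) begins 54 mm behind the grasp point. The pads swing forward as they close: fully open they stand 13 mm farther back than shut.
Start: joints at [-1.373, 0.245, 1.558, -0, 1.339, -0.174], TCP at [236.146, -605.598, 200.79] pointing down, gripper open.
Joint ranges: [-3.13, 3.13], [-1.02, 2.26], [0.13, 2.54], [-0.95, 4.09], [0.21, 2.88], [-2.74, 2.74]. Speed limits (rad/s): [2.57, 2.57, 3.14, 3.14, 3.14, 3.14].

INTERFACE

Orientations are given as a unit quaternion [x, y, z, w].
In Python, from bench import state, snapshot, calibration, finish_job, boxes_of, grip_point_offset gives the robot as it stands. The module is installed in compiled form; this text tells all that it offers.
- The arm moves only by the tool arm_command, never from a script. Its argument "motion" is a list of rows, each a list of 7 numbers: the shift along the tool's x, y, z in m, then the turn, a rotation vector about the tool's x, y, z in rad, then the opening in per cent of the stroke, from 0 (shut) to 100 (fully open). In form: [[x, y, z, rx, ry, rz, hand], ...]. A call has 1 to 5 rows; each row is the pose to reach, as a shift and turn from the pose commanded when the call began, along the tool's axes at that moment; what a row does not reach only later rows make up. A row lasts 1/10 s, in which the tool goes at most 50 mm and 8.59 degrees, less where a joint would pass 70% of its speed; a pose out of reach is approached as far as the arm can. A call with a gripper value outside its range is refused whole. The fingers move at their own pace and stop on an object; "squeeze" is the grip in N (left out, the last holds). Time passes only in rows, so rows that repeat a pose let the fingers close. It gives the time, the measured TCP pose, the force, the opening and the grip force at its end, in the units of the state.
- state(): the state, without advancing time (a new reading comes with each control period).
- snapshot(name): name is "scene" or "side" or "wrist"; returns the picture (480x640x3 uint8, red, green, blue); there is no depth.
- calibration(name): a dict with "mtx" (3x3 intrinsics, pixels), "dist" ([k1, k2, p1, p2, k3] as OpenCV has them; the pictures are not rectified), "R" (3x3) and "t" (3): a world point X has camera coordinates R X + t. Camera axes: x right, y down, z forward; pixel columns grow to the right and rows downward; lengths in mm; the calibration is good to about 2 mm. A picture is of the moment at which its call begins: read the wrist's pose just before it. calibration takes no time and is no camera call; for the wrist camera it gives the pose at the moment of the call.
- finish_job(): hands the job in; it is judged then, once.
Trained networks look in the newest picture that a camera, given by its name, has taken for a name from the list of things; names that differ only in an ending like _2 or _b are one class to them, and where a whole thing is asked for, a point or a joint stands for the part that bears it (a point fixed in the world has none). Each returns a list of dicts, best first, with "conf" (0 to 1); they miss things now and then, are a little off and sometimes report something else, mostly with a low value. They report only what shows in the picture. A call takes as long as a camera call. They do not tell look-alikes from the thing itself.
- boxes_of(thing, camera): "uv" ([column, row] in pixels, amid what is visible of it).
The state is a dict: "t": time; "joint_positions": joint angles; "qvel": joint speeds; "joint_torque": joint torques, N m; "ee_pos": TCP position; "eef_rot": TCP orientation; "contact_force": force on the tool from outside, world axes, zero at the start; "moment": the same for the moment, N m; "finger_gap": finger opening in mm; "grasp_force": force on a finger pad.
Only numpy, scipy, OpenCV 4.12 (cv2) and the standard library are available. Lean on these libraries where they do the work, as an engineer would, in place of code of your own. Each camera call takes 0.05 s, during which the arm holds its last target. There are 200 camera calls.

TASK

Pump the red hand lever in full strokes until the lift table has brought the carton up flush with the deck beside it, then slide the carton across (do not lift or tip it) squarely up against the deck's yellow end stop. Finally press the yellow pad of the holding pawl down and keep it down until the empty table has sunk fully home. Move the table only with the lever and the pawl, never by hand, and leave the other things on the worktop where they are.

Things in the scene. Friction and masses are not known exactly. Their poses are not given: they have to be found in the camera images.
- lift: bench ratchet lift, fixed: dark base plate, blue back plate, lift table, aluminium deck. Origin on the worktop under the table's middle, z up. Own x points from the table to the back plate (away from the robot), deck to -y, hand lever to +y of the table. Base spans x -65 to 130, y -170 to 80 mm; back plate front at x 116, y -55 to 75, top at z 148. Rack and pawls lie in the plane x = 100 mm
- deck_mid (a point): where the middle of the carton's underside is when it lies square against the end stop: (0, -120, 87.5) mm of the lift, axes as the lift's. The deck (top 87.5 mm above the worktop) spans y -48 to -156, x -66 to 66 mm; the yellow stop's face is at y -150, 20 mm high; two side rails, inner faces at x -57 and 57, stand 10.5 mm high
- table_top (a point): middle of the lift table's flat top, at x = y = 0 of the lift. The steel table is 114 mm (x) by 90 mm (y), 3 mm from the deck, with 6 mm high lips along x = -53 and 53 mm. Held by the pawl its top is 53, 62, 71, 80, 89 or 98 mm above the worktop; 89 is flush with the deck (1 to 2 mm over it, so the carton passes), 80 too low, 98 one tooth too high (then release). It starts fully down, at 45 to 65 mm
- lift_table (a joint): height of the table above its lowest position (an adjustable bottom stop, set differently each time), m: 0 = fully down, where it starts; at most 0.060. It sinks by its own weight until the holding pawl catches one of the rack's teeth, 9 mm apart. Behind the table the steel rack rises with it, to about 84 mm above the table top, at x 94 to 112, y -8 to 8 mm of the lift
- pump_lever (a joint): angle of the red hand lever, rad: 0 = up (spring), 0.66 = down on its stop. A full stroke down and up lifts the table to the next tooth (the first stroke may gain less or more than 9 mm); the tooth is gained at about 0.6; the table settles about 2 mm as the lever returns, which must come below 0.05 to catch the next tooth. Takes up to 10 N at the grip, follows a finger back up, need not be grasped
- lever_grip (a point): on the centre line of the red round grip (20 mm thick, 68 to 147 mm from the hinge), 112 mm from the hinge. Hinge at (100, 52, 64.5) mm of the lift, axis along x; the lever points to +y, 0.48 rad above level at rest, 0.18 rad below level when down: above y = 155 mm of the lift the grip's top goes from 129 to 56 mm above the worktop
- hold_pawl (a joint): angle of the holding pawl, rad: 0 = in the rack (spring; up to 0.15 where it leans on the side of a tooth), 0.35 = pad fully pressed. From about 0.2 on the pawl is clear of the rack and the table sinks (about 25 mm/s, braked) as long as it is held so; with the lever up the driving pawl is clear by itself
- pawl_pad (a point): middle of the top of the yellow round pad, 24 mm across, on the holding pawl's tail: at (100, -88, 119) mm of the lift at rest, (100, -94, 91) mm fully pressed. Pressing it takes about 3 N. The pawl turns about an axis along x at (100, -13, 88) mm
- carton: closed brown cardboard carton, 60 x 90 mm, 52 mm high, about 0.35 kg, loose on the lift table, its middle at first within 11 mm of the table's (each stroke may shift it a little). Origin: middle of its underside; own x along its 60 mm side (which lies along the lift's y within 0.06 rad), own y along its 90 mm side, z up
- caliper: bystander: digital caliper, 241 x 78 x 16 mm, lying; origin under its middle
- tape_roll: bystander: yellow tape roll, 98 mm across, 19 mm high, lying; origin under its middle
- grease_tub: bystander: white tub with blue lid, 68 mm across, 52 mm high; origin under its middle
- thread_locker: bystander: small red bottle, 40 x 24 mm, 94 mm high; origin under its middle
- cover_plate: bystander: die-cast aluminium cover, 96 x 64 x 12 mm, lying; origin under its middle
Not all that is in view belongs to the job. Of the things that look like the carton, the larger one is meant.

How it is judged (in metres and radians):
On the way, in this order (a step that is already met when the one before it is completed fails the run):
1. the lift table stands flush with the deck, held by its pawl, the lever is up again and the carton is still on the table (z of table_top in the frame of deck_mid between -0.0015 and 0.004 m and value of joint pump_lever below 0.08 rad and horizontal distance between carton and table_top below 0.03 m), for 0.2 s.
2. the carton lies on the deck, square against the end stop, while the table is still up (y of carton in the frame of deck_mid between -0.012 and 0.012 m and x of carton in the frame of deck_mid between -0.02 and 0.02 m and z of carton in the frame of deck_mid between -0.004 and 0.004 m and angle between the x axis of carton and the y axis of lift, either way round below 0.15 rad and z of table_top in the frame of deck_mid above -0.01 m), for 0.2 s.
At the end, for the whole second after the job is handed in: The carton lies flat on the deck at rest, its middle within 12 mm of the place against the end stop (20 mm sideways) and square to the deck within 0.15 rad; the empty table is fully down (within 3 mm); the pad of the holding pawl is let go and the lever is up (y of carton in the frame of deck_mid between -0.012 and 0.012 m and x of carton in the frame of deck_mid between -0.02 and 0.02 m and z of carton in the frame of deck_mid between -0.004 and 0.004 m and angle between the x axis of carton and the y axis of lift, either way round below 0.15 rad and value of joint lift_table below 0.003 m and linear speed of carton below 0.01 m/s and value of joint hold_pawl below 0.2 rad and value of joint pump_lever below 0.05 rad); the robot touches nothing.
It fails at once if the robot pushes the lift table itself (more than 4 N) (contact force between any of the fingers, the arm and lift_table above 4 N).
It fails at once if the carton is lifted (more than 20 mm above the deck) or tipped (more than 0.3 rad) (z of carton in the frame of deck_mid above 0.02 m or angle between carton's own z axis and vertical above 0.3 rad).
It fails at once if a bystander is moved more than 25 mm (distance of any of caliper, tape_roll, grease_tub, thread_locker, cover_plate from where it was at the start of the episode above 0.025 m).
It also fails if it takes over 64 s, if anything falls off the work surface, if the arm or the gripper's body presses on something with over 40 N, if the wrist force passes 120 N, or if a joint passes its speed limit or range.

## Working session

There is one attempt and no reset: what is moved stays moved. The work goes in short steps, Python scripts to look and compute and a tool call to move; the robot and the scene stay as the last step left them, time stands still between calls to the robot, and variables do not carry over. Pictures are saved under pics/ and viewed, at most 10 in all, crops included, and the job is handed in when it is done.

Besides the shell and the picture viewer there is one more tool, called after "Emit:" as name(argument=value, ...), one argument or row to a line, values as JSON. arm_command: Moves the arm, as the interface text tells. Its arguments: {"type":"object","properties":{"motion":{"type":"array"},"squeeze":{"type":"number"}},"required":["motion"]}

```bash
mkdir -p pics
cat > h.py <<'E'
import numpy as np, cv2, json
from bench import *
from scipy.spatial.transform import Rotation as Ro
def ray(cam,uv):
    c=calibration(cam); R=np.array(c["R"]);t=np.array(c["t"])
    p=cv2.undistortPoints(np.array([[uv]],float),np.array(c["mtx"]),np.array(c["dist"]))[0,0]
    o=-R.T@t; d=R.T@np.array([p[0],p[1],1]); return o,d
def atz(cam,uv,z):
    o,d=ray(cam,uv); return o+d*(z-o[2])/d[2]
def proj(cam,P):
    c=calibration(cam)
    return cv2.projectPoints(np.array(P,float).reshape(-1,3),cv2.Rodrigues(np.array(c["R"]))[0],np.array(c["t"],float),np.array(c["mtx"]),np.array(c["dist"]))[0].reshape(-1,2)
def save(cam,name):
    im=snapshot(cam); cv2.imwrite("pics/"+name,im[:,:,::-1]); return im
E
python3 - <<'E'
from h import *
print(state(),grip_point_offset)
for c in ["scene","side","wrist"]:
    save(c,c+"0.png"); k=calibration(c); print(c,-np.array(k["R"]).T@np.array(k["t"]),np.array(k["R"])[2])
for n in ["lift","carton","lever_grip","pawl_pad","table_top","deck_mid","caliper","grease_tub","thread_locker","cover_plate","tape_roll"]:
  for c in ["scene","side"]:
    try: print(n,c,[(np.round(b["uv"]).tolist(),round(b["conf"],2)) for b in boxes_of(n,c)][:4])
    except Exception as e: print(n,c,e)
E
```

```text
{'t': 0.0, 'joint_positions': array([-1.37314418e+00,  2.45836340e-01,  1.55901074e+00, -3.42407784e-06,
        1.33865669e+00, -1.74048139e-01]), 'qvel': array([-0.00088124,  0.0010994 ,  0.00071834,  0.00022714, -0.00013501,
        0.00069711]), 'joint_torque': array([-1.64585081e-04, -4.29507208e+01, -3.26126504e+01, -1.83395523e-04,
        5.37605883e-03, -6.05564580e-06]), 'ee_pos': array([ 235.99576371, -604.99731726,  199.66787577]), 'eef_rot': array([ 9.82778993e-01,  1.84782407e-01, -1.29428660e-05, -9.55472335e-04]), 'contact_force': array([-0.84051032,  0.66107975,  0.62784416]), 'moment': array([-0.00787889,  0.09195692,  0.01526876]), 'grasp_force': 0.0, 'finger_gap': 85.16622145791685} 18.700000000000003
scene [ -139.80574962 -1024.6744196    861.81599387] [ 0.51846854  0.59271101 -0.61634733]
side [  244.12065859 -1358.60914686   573.11051031] [ 0.1872428   0.89724499 -0.39986443]
wrist [ 297.97271694 -581.49045286  372.6438216 ] [-0.24348557 -0.093047   -0.96543101]
lift scene [([359.0, 266.0], 0.94), ([361.0, 234.0], 0.23)]
lift side [([353.0, 276.0], 0.94)]
carto
[... 183 characters left out ...]
0], 0.18)]
pawl_pad side [([377.0, 241.0], 0.58)]
table_top scene [([290.0, 257.0], 0.57), ([228.0, 275.0], 0.31)]
table_top side []
deck_mid scene [([357.0, 266.0], 0.59)]
deck_mid side [([353.0, 276.0], 0.78), ([358.0, 210.0], 0.36)]
caliper scene [([229.0, 276.0], 0.88), ([360.0, 266.0], 0.37)]
caliper side [([249.0, 262.0], 0.64)]
grease_tub scene [([408.0, 290.0], 0.86)]
grease_tub side [([401.0, 315.0], 0.78)]
thread_locker scene [([404.0, 323.0], 0.95)]
thread_locker side [([372.0, 335.0], 0.64)]
cover_plate scene [([387.0, 352.0], 0.85)]
cover_plate side [([337.0, 358.0], 0.88)]
tape_roll scene []
tape_roll side [([326.0, 225.0], 0.85), ([371.0, 246.0], 0.62), ([374.0, 244.0], 0.28)]
```

View pics/scene0.png

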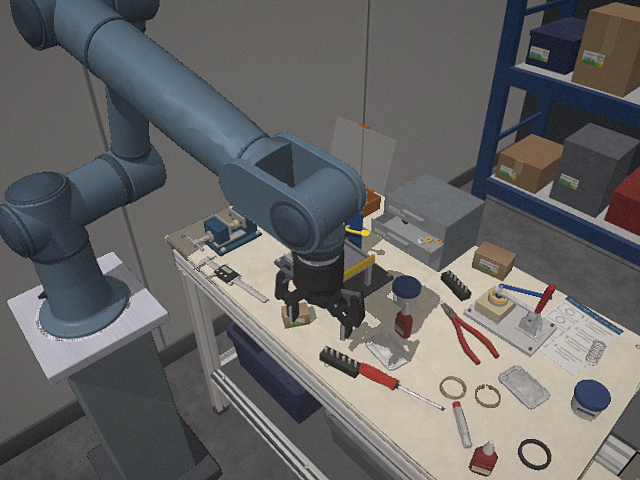

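View pics/side0.png

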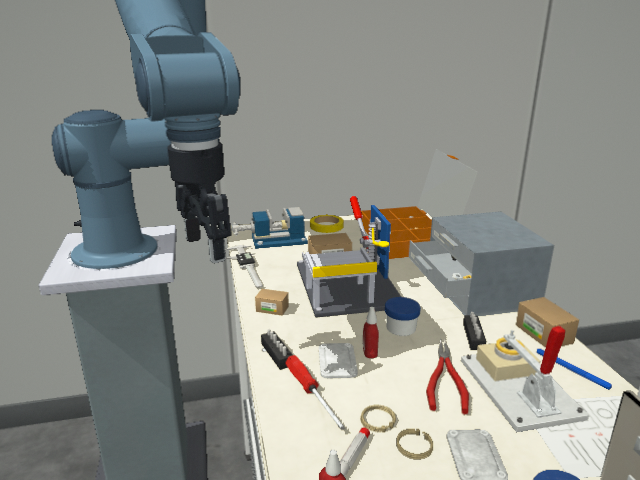

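The carton candidates in side view are (272,302), a small box loose on the worktop; (546,322), loose on the right; and (330,245), on the lift table. The last one fits because it stands on the table behind the yellow stop. I'll confirm it in an enlarged crop.

Run:
```python
from h import *
im=cv2.imread("pics/side0.png")[185:325,285:415]
im=cv2.resize(im,None,fx=4.25,fy=4.25,interpolation=cv2.INTER_CUBIC); cv2.imwrite("pics/crop1.png",im)
print(atz("side",(377,241),119),atz("side",(359,210),129),atz("side",(326,225),19),atz("side",(275,302),25),atz("scene",(404,323),47),atz("scene",(408,290),45))
```

```text
[ 594.65359654 -357.3279775   119.        ] [ 604.44524414 -188.54947898  129.        ] [568.21276888   4.05729325  19.        ] [ 363.80167128 -404.82275302   25.        ] [ 499.96505604 -591.79055407   47.        ] [ 589.05661056 -528.93715651   45.        ]
```

View pics/crop1.png

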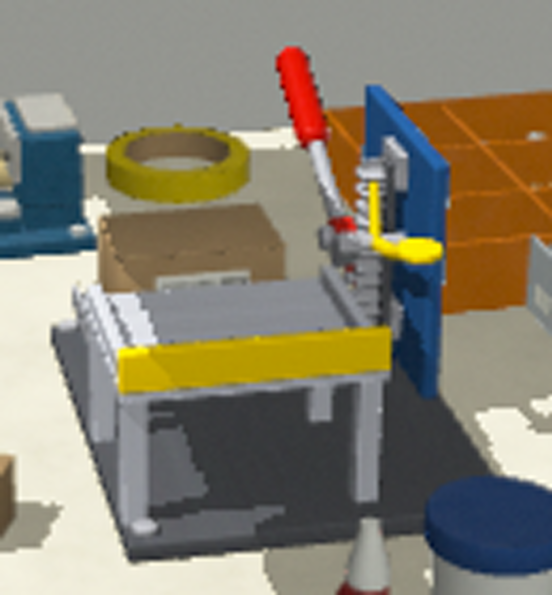

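The crop confirms the carton on the table, behind the deck at crop (190,245), with the yellow pad at (415,248), the red grip at (300,95) and the stop from (118,352) to (390,330). Next I fit the lift's pose.

```bash
cat > fit.py <<'E'
from h import *
from scipy.optimize import least_squares
L=np.array([[-66,-156,107.5],[66,-156,107.5],[-65,-170,0],[116,75,148],[116,-55,148],[100,-88,119],[100,52+147*np.cos(.48),64.5+147*np.sin(.48)]])
U=np.array([[118,352],[390,330],[133,558],[366,88],[440,165],[415,249],[291,56]])/4.25+[285,185]
def W(p,X): return Ro.from_euler('z',p[2]).apply(X)+[p[0],p[1],0]
r=least_squares(lambda p:(proj("side",W(p,L))-U).ravel(),[520,-250,0],loss='soft_l1',x_scale=[100,100,.1])
if __name__=="__main__":
    print(r.x,np.round(r.fun.reshape(-1,2),1).tolist(),r.cost)
    P=W(r.x,[[100,52+112*np.cos(.48),64.5+112*np.sin(.48)],[100,155,119],[100,-88,119],[0,0,53],[0,-120,87.5]])
    print(P); print(proj("scene",P))
E
python3 fit.py
```

```text
[ 5.09674482e+02 -2.78322253e+02 -3.72037106e-02] [[-0.0, 0.2], [0.7, -0.1], [-1.5, 2.3], [0.1, -1.3], [-1.1, 0.2], [1.5, -0.8], [0.2, -1.3]] 5.339119178515804
[[ 615.23452281 -130.80306057  116.21926766]
 [ 615.37052935 -127.14902218  119.        ]
 [ 606.33211305 -369.98087148  119.        ]
 [ 509.67448221 -278.32225268   53.        ]
 [ 505.21106675 -398.23921529   87.5       ]]
[[304.66994234 193.2357986 ]
 [303.81470082 191.84254254]
 [365.69204428 232.05049659]
 [311.98982885 252.34460136]
 [344.14953553 265.4782542 ]]
```

Emit:
arm_command(
  motion=[
    [0.527,-0.308,-0.04,0,0,-1.162,0],
    [0.527,-0.308,-0.04,0,0,-1.162,0],
    [0.527,-0.308,-0.04,0,0,-1.162,0],
    [0.527,-0.308,-0.04,0,0,-1.162,0],
    [0.527,-0.308,-0.04,0,0,-1.162,0],
  ],
)

```text
t: 1.75
ee_pos: [392.0, -408.4, 217.5]
eef_rot: [0.845, 0.534, 0.0, 0.0]
contact_force: [0.7, 0.3, -0.9]
finger_gap: 12.5
grasp_force: 0.0
```

```bash
cat > to.py <<'E'
from h import *; import sys
from fit import W,r
s=state(); R=Ro.from_quat(s["eef_rot"])
P=json.load(open("lift.json")) if __import__("os").path.exists("lift.json") else r.x.tolist()
def go(x,y,z):
    tgt=W(P,np.array([[x,y,z]]))[0]; d=R.inv().apply(tgt-s["ee_pos"])/1000
    yaw=P[2]+np.pi/2; Rt=Ro.from_matrix(np.array([[np.cos(yaw),np.sin(yaw),0],[np.sin(yaw),-np.cos(yaw),0],[0,0,-1]]))
    return np.round(np.r_[d,(R.inv()*Rt).as_rotvec()],4).tolist()
if __name__=="__main__":
    lp=Ro.from_euler('z',-P[2]).apply(s["ee_pos"]-np.array([P[0],P[1],0]))
    print("t",s["t"],"lift",lp.round(1),"F",s["contact_force"].round(1),"gap",round(s["finger_gap"],1))
    for a in sys.argv[1:]: print(a,go(*map(float,a.split(","))))
E
python3 to.py 100,155,230
```

```text
t 1.75 lift [-112.7 -134.4  217.5] F [ 0.7  0.3 -0.9] gap 12.5
100,155,230 [0.3499, 0.0811, -0.0126, 0.0005, 0.0003, -0.4061]
```

Emit:
arm_command(
  motion=[
    [0.35,0.081,-0.03,0,0,-0.406,0],
    [0.35,0.081,-0.03,0,0,-0.406,0],
    [0.35,0.081,-0.03,0,0,-0.406,0],
    [0.35,0.081,-0.03,0,0,-0.406,0],
    [0.35,0.081,-0.03,0,0,-0.406,0],
  ],
)

```text
t: 2.25
ee_pos: [548.1, -214.0, 238.4]
eef_rot: [0.722, 0.692, 0.0, 0.0]
contact_force: [1.2, -1.3, 0.1]
finger_gap: -0.2
grasp_force: 0.0
```

```bash
python3 to.py 100,155,230
```

```text
t 2.25 lift [ 36.   65.7 238.4] F [ 1.2 -1.3  0.1] gap -0.2
100,155,230 [0.0897, 0.0635, 0.0084, 0.0006, 0.0004, -0.0057]
```

Emit:
arm_command(
  motion=[
    [0.09,0.0635,0.0,0,0,-0.006,0],
    [0.09,0.0635,0.0,0,0,-0.006,0],
    [0.09,0.0635,0.0,0,0,-0.006,0],
    [0.09,0.0635,0.0,0,0,-0.006,0],
  ],
)

```text
t: 2.65
ee_pos: [614.9, -127.2, 237.7]
eef_rot: [0.719, 0.695, -0.0, -0.0]
contact_force: [-0.5, -1.3, -0.8]
finger_gap: 0.4
grasp_force: 0.0
```

```bash
python3 to.py 100,155,135
python3 - <<'E'
from h import *
from fit import W,r
a=save("wrist","w1.png"); b=save("scene","s1.png")
a=a.copy(); 
pts=[[100,155,119],[100,-88,119],[116,75,148],[116,-55,148],[57,-150,107.5],[-57,-150,107.5],[-65,80,0]]
print(np.round(proj("scene",W(r.x,np.array(pts,float)))).tolist())
for u in proj("wrist",W(r.x,np.array(pts,float))): cv2.drawMarker(a,tuple(int(v) for v in u),(0,255,0),1,10)
c=cv2.resize(b[170:310,270:430],(640,560),interpolation=cv2.INTER_CUBIC)
cv2.imwrite("pics/w1m.png",a[:,:,::-1]);cv2.imwrite("pics/s1c.png",c[:,:,::-1])
E
```

```text
t 2.65 lift [ 99.6 155.  237.7] F [-0.5 -1.3 -0.8] gap 0.4
100,155,135 [0.0, 0.0005, 0.1027, -0.0004, 0.0001, 0.0032]
[[304.0, 192.0], [366.0, 232.0], [327.0, 193.0], [362.0, 214.0], [371.0, 255.0], [335.0, 276.0], [274.0, 263.0]]
```

View pics/w1m.png

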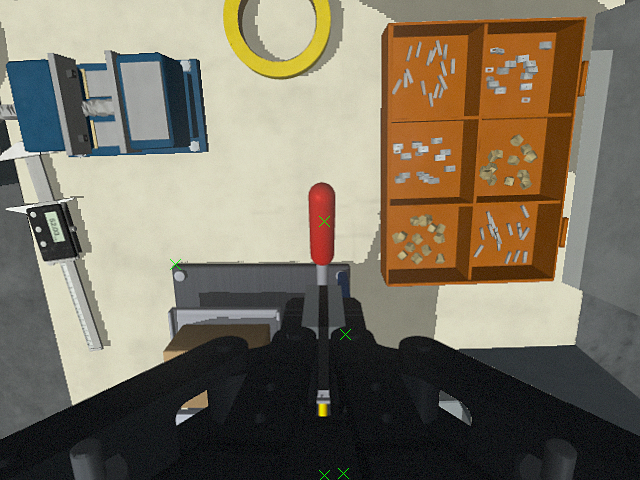

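View pics/s1c.png

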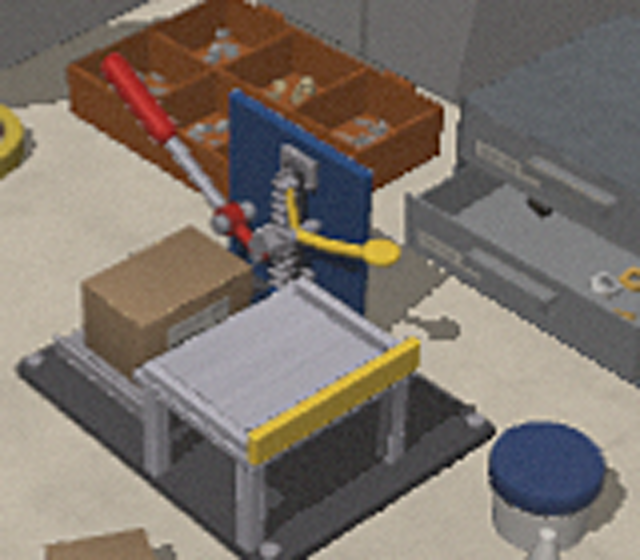

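The grip shows at wrist (321,222) against a predicted (324,222), and the pad and back-plate corners in scene agree within 1 px, so the fit is good. First stroke.

Emit:
arm_command(
  motion=[
    [0.0,-0.001,0.05,0,0,0.003,0],
    [0.0,-0.001,0.1,0,0,0.003,0],
    [0.0,-0.001,0.12,0,0,0.003,0],
    [0.0,-0.001,0.135,0,0,0.003,0],
    [0.0,-0.001,0.15,0,0,0.003,0],
  ],
)

```text
t: 3.25
ee_pos: [613.6, -130.1, 88.4]
eef_rot: [0.722, 0.692, 0.0, 0.001]
contact_force: [0.9, 0.9, 3.9]
finger_gap: 0.2
grasp_force: 1.7
```

Emit:
arm_command(
  motion=[
    [0,0,0.015,0,0,0,0],
    [0,0,0.028,0,0,0,0],
    [0,0,0.034,0,0,0,0],
    [0,0,0.034,0,0,0,0],
  ],
)

```text
t: 3.65
ee_pos: [614.2, -128.2, 54.3]
eef_rot: [0.721, 0.693, 0.001, 0.0]
contact_force: [-1.3, 2.0, 6.0]
finger_gap: 0.1
grasp_force: 2.9
```

```bash
python3 to.py 100,155,55 100,155,134
```

```text
t 3.65 lift [ 98.9 153.9  54.3] F [-1.3  2.   6. ] gap 0.1
100,155,55 [0.0011, 0.0011, -0.0007, 0.0014, -0.0005, -0.0028]
100,155,134 [0.0012, 0.0013, -0.0797, 0.0014, -0.0005, -0.0028]
```

Emit:
arm_command(
  motion=[
    [0,0,0.003,0,0,0,0],
    [0,0,0.003,0,0,0,0],
  ],
)

```text
t: 3.85
ee_pos: [614.3, -128.0, 52.1]
eef_rot: [0.721, 0.693, 0.001, 0.0]
contact_force: [0.1, 3.0, 7.8]
finger_gap: -0.0
grasp_force: 3.4
```

Emit:
arm_command(
  motion=[
    [0,0,-0.02,0,0,0,0],
    [0,0,-0.045,0,0,0,0],
    [0,0,-0.07,0,0,0,0],
    [0,0,-0.084,0,0,0,0],
    [0,0,-0.084,0,0,0,0],
  ],
)

```text
t: 4.35
ee_pos: [614.9, -129.3, 137.4]
eef_rot: [0.721, 0.693, 0.001, 0.002]
contact_force: [0.4, -1.0, 0.2]
finger_gap: 0.3
grasp_force: 0.0
```

```bash
python3 to.py 100,155,55
python3 - <<'E'
from h import *
b=save("scene","s2.png"); a=save("side","d2.png")
c=np.hstack([cv2.resize(b[205:275,280:350],(400,400),interpolation=cv2.INTER_CUBIC),cv2.resize(a[215:285,295:365],(400,400),interpolation=cv2.INTER_CUBIC)])
cv2.imwrite("pics/c2.png",c[:,:,::-1])
E
```

```text
t 4.35 lift [ 99.6 152.9 137.4] F [ 0.4 -1.   0.2] gap 0.3
100,155,55 [0.0023, 0.0001, 0.0824, 0.0044, 0.0019, -0.0026]
```

View pics/c2.png

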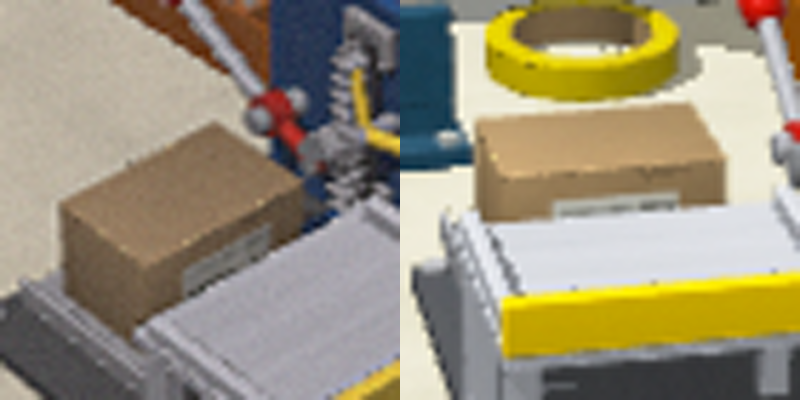

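```bash
cat > cart.py <<'E'
from h import *
from fit import W,r
from scipy.optimize import least_squares
C=np.array([[-45,30,52],[-45,-30,52],[45,-30,52],[45,30,52]],float)
def fitc(S,D):
    def f(p):
        X=W(r.x,Ro.from_euler('z',p[3]).apply(C)+p[:3])
        return np.r_[(proj("scene",X)-S).ravel(),(proj("side",X)-D).ravel()]
    q=least_squares(f,[0,0,55,0],x_scale=[10,10,10,.1],loss='soft_l1'); return q.x.round(3),np.abs(q.fun).max().round(2)
if __name__=="__main__":
    print(fitc(np.array([[60,205],[142,262],[303,183],[218,123]])/5.714+[280,205],np.array([[78,122],[102,180],[326,157],[290,105]])/5.714+[295,215]))
E
python3 cart.py
```

```text
(array([5.5500e-01, 6.3800e-01, 4.4969e+01, 1.0000e-03]), np.float64(0.93))
```

```bash
cat > trk.py <<'E'
import sys; from cart import *
def track(f0,f1,box):
    a=cv2.imread("pics/"+f0,0);b=cv2.imread("pics/"+f1,0); x0,x1,y0,y1=box
    T=cv2.resize(a[y0:y1,x0:x1],None,fx=8,fy=8,interpolation=cv2.INTER_CUBIC)
    S=cv2.resize(b[y0-30:y1+10,x0-8:x1+8],None,fx=8,fy=8,interpolation=cv2.INTER_CUBIC)
    m=cv2.matchTemplate(S,T,cv2.TM_CCOEFF_NORMED); _,v,_,l=cv2.minMaxLoc(m)
    return l[0]/8-8,l[1]/8-30,round(v,3)
d=track(sys.argv[1],sys.argv[2],(288,336,224,252)); print("carton scene",d)
base=W(r.x,np.array([[0,0,97.],[0,0,107.]])); p=proj("scene",base); print("px/10mm",(p[1]-p[0]).round(2))
if len(sys.argv)>3: print("side",track(sys.argv[3],sys.argv[4],(307,356,232,248)))
p=proj("side",base); print((p[1]-p[0]).round(2))
E
python3 trk.py s1.png s2.png side0.png d2.png
python3 - <<'E'
from fit import *
# deck/rail check: rail/deck height consistency
X=W(r.x,np.array([[-66,-48,98],[66,-48,98],[-66,-156,107.5],[66,-156,107.5]]))
print(((proj("scene",X)-[280,205])*5.714).round(),((proj("side",X)-[295,215])*5.714).round()+[400,0])
E
```

```text
carton scene (0.0, 0.0, 0.992)
px/10mm [-0.06 -3.19]
side (-0.25, 0.125, 0.694)
[ 0.02 -4.08]
[[132. 308.]
 [367. 182.]
 [305. 424.]
 [545. 284.]] [[453. 201.]
 [791. 175.]
 [501. 303.]
 [871. 272.]]
```

Emit:
arm_command(
  motion=[
    [0.002,0,0.025,-0.004,0,0,0],
    [0.002,0,0.045,-0.004,0,0,0],
    [0.002,0,0.065,-0.004,0,0,0],
    [0.002,0,0.082,-0.004,0,0,0],
    [0.002,0,0.086,-0.004,0,0,0],
  ],
)

```text
t: 4.95
ee_pos: [613.3, -125.0, 47.1]
eef_rot: [0.721, 0.693, 0.002, 0.0]
contact_force: [0.6, 6.2, 8.1]
finger_gap: 0.0
grasp_force: 4.4
```

```bash
python3 to.py 100,155,55
python3 - <<'E'
from h import *
from fit import *
b=save("scene","s3.png"); a=save("side","d3.png")
e=cv2.resize(b[170:270,280:380],(400,400),interpolation=cv2.INTER_CUBIC)
c=np.hstack([e,cv2.resize(a[195:295,310:410],(400,400),interpolation=cv2.INTER_CUBIC)])
cv2.imwrite("pics/c3.png",c[:,:,::-1])
E
python3 trk.py s1.png s3.png
```

```text
t 4.95 lift [ 97.8 157.   47.1] F [0.6 6.2 8.1] gap 0.0
100,155,55 [-0.002, 0.0022, -0.0079, 0.0031, -0.0032, -0.0033]
carton scene (-0.125, -3.25, 0.805)
px/10mm [-0.06 -3.19]
[ 0.02 -4.08]
```

View pics/c3.png

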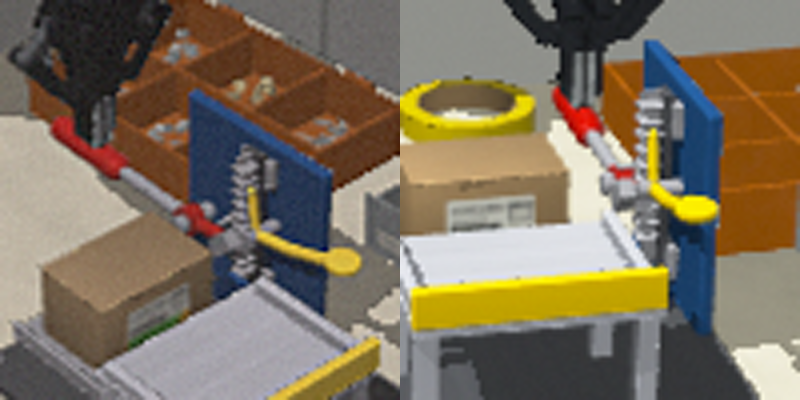

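Run:
```python
from fit import *
for a in [.48,.2,0,-.1,-.18,-.25]:
    X=W(r.x,np.array([[100,52+k*np.cos(a),64.5+k*np.sin(a)] for k in (68,147)]))
    print(a,((proj("scene",X)-[280,170])*4).round().tolist(),((proj("side",X)-[310,195])*4+[400,0]).round().tolist())
```

```text
0.48 [[135.0, 141.0], [70.0, 55.0]] [[600.0, 99.0], [575.0, 8.0]]
0.2 [[130.0, 159.0], [60.0, 94.0]] [[597.0, 122.0], [568.0, 57.0]]
0 [[129.0, 174.0], [59.0, 127.0]] [[596.0, 141.0], [566.0, 97.0]]
-0.1 [[129.0, 182.0], [60.0, 144.0]] [[596.0, 151.0], [566.0, 118.0]]
-0.18 [[130.0, 189.0], [62.0, 158.0]] [[596.0, 160.0], [566.0, 135.0]]
-0.25 [[131.0, 195.0], [64.0, 171.0]] [[596.0, 167.0], [567.0, 150.0]]
```

The picture shows the lever only about level (tip at crop (57,125); fully down should be (62,158)), although the TCP is at 47 mm. The fingers may have slipped beside the grip, so I check with the wrist camera.

Run:
```python
from h import *
from fit import *
a=save("wrist","w3.png").copy()
X=W(r.x,np.array([[100,52+k,64.5+10] for k in (68,147)]+[[116,75,148]]))
u=proj("wrist",np.vstack([X,[state()["ee_pos"]]])); print(u.round())
for v in u: cv2.drawMarker(a,tuple(int(q) for q in v),(0,255,0),1,10)
b=cv2.imread("pics/s3.png")[165:225,275:335,::-1]
c=np.hstack([cv2.resize(a[60:420,140:500],(400,400)),cv2.resize(b,(400,400),interpolation=cv2.INTER_CUBIC)])
cv2.imwrite("pics/w3c.png",c[:,:,::-1])
```

```text
[[328. 382.]
 [328. 200.]
 [388. 675.]
 [322. 280.]]
```

View pics/w3c.png

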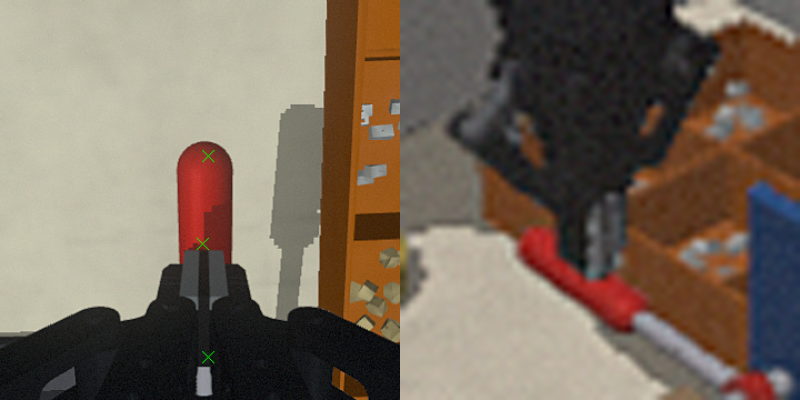

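Run:
```python
from fit import *
s=state(); e=s["ee_pos"]; print(e,s["contact_force"],s["joint_positions"])
for z in (47,60,75): print(z,((proj("scene",[e[0],e[1],z])-[275,165])*6.667+[400,0]).round(),((proj("side",[e[0],e[1],z])-[310,195])*4+[400,0]).round())
d=cv2.imread("pics/d3.png")[195:245,325:375]; cv2.imwrite("pics/d3c.png",cv2.resize(d,(500,500),interpolation=cv2.INTER_CUBIC))
```

```text
[ 613.24828508 -125.10099136   48.00854245] [0.12474295 5.21440599 7.26374828] [-0.38375153  0.36348472  1.71239571  0.0040145   1.06400657 -0.34563982]
47 [[589. 322.]] [[578. 145.]]
60 [[588. 297.]] [[578. 127.]]
75 [[588. 267.]] [[579. 105.]]
```

Run:
```python
from fit import *
def cr(f,cam,P,w=40):
    u=proj(cam,P); im=cv2.imread("pics/"+f); c=u[0].astype(int); x0,y0=c-w; s=400/(2*w)
    o=cv2.resize(im[y0:y0+2*w,x0:x0+2*w],(400,400),interpolation=cv2.INTER_CUBIC)
    for v in u: cv2.drawMarker(o,tuple(((v-[x0,y0]+.5)*s).astype(int).tolist()),(0,255,0),1,12)
    return cv2.resize(o,(300,300))
A=[[614.9,-129.3,137.4]];B=[[613.2,-125.1,48]];I=[[614.9,-127.2,237.7]]
Lr=W(r.x,np.array([[100,52+k*np.cos(.48),64.5+k*np.sin(.48)] for k in (68,147)])).tolist()
o=np.vstack([np.hstack([cr("s2.png","scene",A+Lr),cr("d2.png","side",A+Lr)]),np.hstack([cr("s3.png","scene",B),cr("d3.png","side",B)])])
cv2.imwrite("pics/m.png",o)
```

```text
(no output)
```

View pics/m.png

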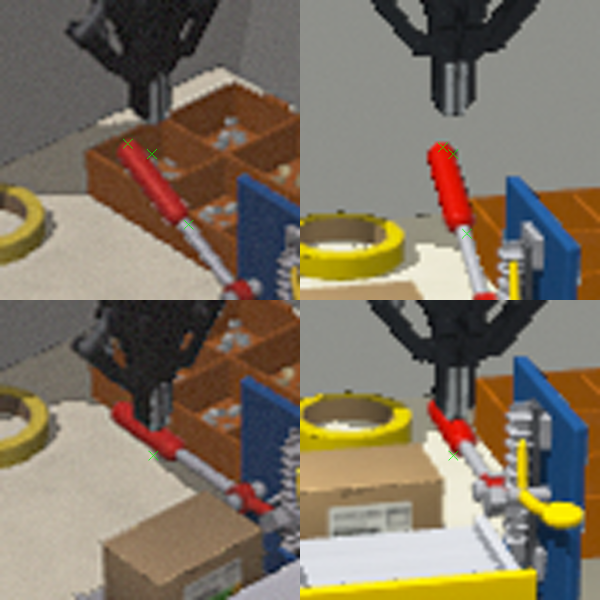

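The free gripper (upper crops) shows the real fingertip about 25 mm above the reported TCP in both cameras, with the lateral position correct. So I treat the tip as ee_z + 25, and the lever stop should come at ee_z of about 31.

Emit:
arm_command(
  motion=[
    [0,0,0.006,0,0,0,0],
    [0,0,0.011,0,0,0,0],
    [0,0,0.014,0,0,0,0],
    [0,0,0.016,0,0,0,0],
    [0,0,0.016,0,0,0,0],
  ],
)

```text
t: 5.6
ee_pos: [613.4, -125.0, 31.9]
eef_rot: [0.721, 0.693, 0.002, 0.0]
contact_force: [1.5, 5.1, 6.3]
finger_gap: 0.1
grasp_force: 3.0
```

Emit:
arm_command(
  motion=[
    [0,0,0.002,0,0,0,0],
    [0,0,0.002,0,0,0,0],
  ],
)

```text
t: 5.8
ee_pos: [613.4, -125.0, 30.0]
eef_rot: [0.721, 0.693, 0.002, 0.0]
contact_force: [1.0, 5.6, 4.9]
finger_gap: -0.3
grasp_force: 3.0
```

```bash
python3 - <<'E'
from h import *
save("scene","s4.png")
E
python3 to.py 100,153,30;python3 trk.py s1.png s4.png
```

```text
t 5.85 lift [ 98.  157.1  30. ] F [1.8 4.7 6.1] gap -0.1
100,153,30 [-0.0041, 0.0021, 0.0, 0.0034, -0.0027, -0.0029]
carton scene (-0.25, -5.125, 0.752)
px/10mm [-0.06 -3.19]
[ 0.02 -4.08]
```

Emit:
arm_command(
  motion=[
    [0,0,0.002,0,0,0,0],
    [0,0,0.004,0,0,0,0],
  ],
)

```text
t: 6.05
ee_pos: [613.5, -125.1, 26.4]
eef_rot: [0.721, 0.693, 0.002, 0.0]
contact_force: [0.1, 5.0, 13.1]
finger_gap: -0.1
grasp_force: 7.5
```

Emit:
arm_command(
  motion=[
    [0,0,0.002,0,0,0,0],
    [0,0,0.004,0,0,0,0],
  ],
)

```text
t: 6.25
ee_pos: [614.0, -125.2, 25.8]
eef_rot: [0.721, 0.693, 0.002, -0.0]
contact_force: [-11.9, 9.5, 35.1]
finger_gap: 0.1
grasp_force: 18.3
```

Stop found at ee_z ≈ 26.5, with a clear force rise. Now I let the lever up.

Emit:
arm_command(
  motion=[
    [-0.002,0.001,-0.02,0,0,0,0],
    [-0.002,0.001,-0.04,0,0,0,0],
    [-0.002,0.001,-0.06,0,0,0,0],
    [-0.002,0.001,-0.08,0,0,0,0],
    [-0.002,0.001,-0.089,0,0,0,0],
  ],
)

```text
t: 6.75
ee_pos: [614.1, -128.7, 112.2]
eef_rot: [0.721, 0.693, 0.001, 0.002]
contact_force: [0.1, 0.4, -0.1]
finger_gap: -0.0
grasp_force: 0.0
```

Emit:
arm_command(
  motion=[
    [0,0,0,0,0,0,0],
    [0,0,0,0,0,0,0],
  ],
)

```text
t: 6.95
ee_pos: [613.1, -128.2, 110.2]
eef_rot: [0.721, 0.693, 0.001, 0.0]
contact_force: [0.4, 0.3, -0.5]
finger_gap: -0.4
grasp_force: 0.0
```

```bash
python3 - <<'E'
from h import *
save("scene","s5.png");save("side","d5.png")
E
python3 to.py 100,153,26;python3 trk.py s1.png s5.png d2.png d5.png; python3 trk.py s2.png s4.png
```

```text
t 7.05 lift [ 97.6 153.9 110. ] F [-0.8  0.5  0.2] gap -0.2
100,153,26 [-0.001, 0.0023, 0.084, 0.001, -0.0011, -0.0028]
carton scene (-0.25, -4.5, 0.831)
px/10mm [-0.06 -3.19]
side (0.25, -5.125, 0.708)
[ 0.02 -4.08]
carton scene (-0.25, -5.125, 0.758)
px/10mm [-0.06 -3.19]
[ 0.02 -4.08]
```

Emit:
arm_command(
  motion=[
    [0,0.001,0.025,0,0,0,0],
    [0,0.001,0.045,0,0,0,0],
    [0,0.001,0.065,0,0,0,0],
    [0,0.001,0.08,0,0,0,0],
    [0,0.001,0.085,0,0,0,0],
  ],
)

```text
t: 7.55
ee_pos: [615.7, -127.2, 26.3]
eef_rot: [0.721, 0.693, 0.002, 0.0]
contact_force: [-5.6, 8.1, 27.8]
finger_gap: 0.0
grasp_force: 14.1
```

Emit:
arm_command(
  motion=[
    [0,0,0,0,0,0,0],
    [0,0,-0.025,0,0,0,0],
    [0,0,-0.05,0,0,0,0],
    [0,0,-0.075,0,0,0,0],
    [0,0,-0.086,0,0,0,0],
  ],
)

```text
t: 8.05
ee_pos: [616.0, -129.0, 114.6]
eef_rot: [0.721, 0.693, 0.002, 0.003]
contact_force: [1.5, -1.0, 0.5]
finger_gap: 0.3
grasp_force: 0.0
```

Emit:
arm_command(
  motion=[
    [0,0,0,0,0,0,0],
    [0,0,0,0,0,0,0],
  ],
)

```text
t: 8.25
ee_pos: [614.2, -128.3, 111.3]
eef_rot: [0.721, 0.693, 0.001, 0.0]
contact_force: [-0.4, 0.5, -0.7]
finger_gap: -0.4
grasp_force: 0.0
```

```bash
python3 - <<'E'
from h import *
save("scene","s6.png");save("side","d6.png")
E
python3 to.py 100,153,26;python3 trk.py s1.png s6.png d2.png d6.png
```

```text
t 8.35 lift [ 98.5 153.9 110.7] F [-0.3  0.4  0.8] gap 0.4
100,153,26 [-0.001, 0.0014, 0.0847, 0.0006, -0.0012, -0.0028]
carton scene (-0.5, -6.875, 0.799)
px/10mm [-0.06 -3.19]
side (0.0, -9.125, 0.784)
[ 0.02 -4.08]
```

Emit:
arm_command(
  motion=[
    [0,0.001,0.025,0,0,0,0],
    [0,0.001,0.045,0,0,0,0],
    [0,0.001,0.065,0,0,0,0],
    [0,0.001,0.08,0,0,0,0],
    [0,0.001,0.086,0,0,0,0],
  ],
)

```text
t: 8.85
ee_pos: [616.6, -127.2, 26.2]
eef_rot: [0.721, 0.693, 0.002, 0.0]
contact_force: [-6.1, 8.7, 33.0]
finger_gap: -0.2
grasp_force: 17.1
```

Emit:
arm_command(
  motion=[
    [0,0,0,0,0,0,0],
    [0,0,-0.025,0,0,0,0],
    [0,0,-0.05,0,0,0,0],
    [0,0,-0.075,0,0,0,0],
    [0,0,-0.086,0,0,0,0],
  ],
)

```text
t: 9.35
ee_pos: [616.8, -128.9, 114.3]
eef_rot: [0.721, 0.693, 0.002, 0.002]
contact_force: [0.0, -0.9, 0.6]
finger_gap: -0.2
grasp_force: 0.0
```

Emit:
arm_command(
  motion=[
    [0,0,0,0,0,0,0],
    [0,0,0,0,0,0,0],
  ],
)

```text
t: 9.55
ee_pos: [615.2, -128.3, 111.2]
eef_rot: [0.721, 0.693, 0.001, 0.0]
contact_force: [-0.5, 0.5, 0.7]
finger_gap: 0.2
grasp_force: 0.0
```

```bash
python3 - <<'E'
from h import *
from fit import *
b=save("scene","s7.png");a=save("side","d7.png")
c=np.hstack([cv2.resize(b[195:275,280:360],(400,400),interpolation=cv2.INTER_CUBIC),cv2.resize(a[205:285,295:375],(400,400),interpolation=cv2.INTER_CUBIC)])
cv2.imwrite("pics/c7.png",c[:,:,::-1])
E
python3 to.py 100,153,26;python3 trk.py s1.png s7.png d2.png d7.png
```

```text
t 9.65 lift [ 99.5 154.  110.7] F [-0.2 -0.7  0.1] gap 0.1
100,153,26 [-0.0011, 0.0005, 0.0847, 0.0005, -0.0013, -0.0028]
carton scene (-0.625, -9.25, 0.775)
px/10mm [-0.06 -3.19]
side (2.0, -2.875, 0.66)
[ 0.02 -4.08]
```

View pics/c7.png

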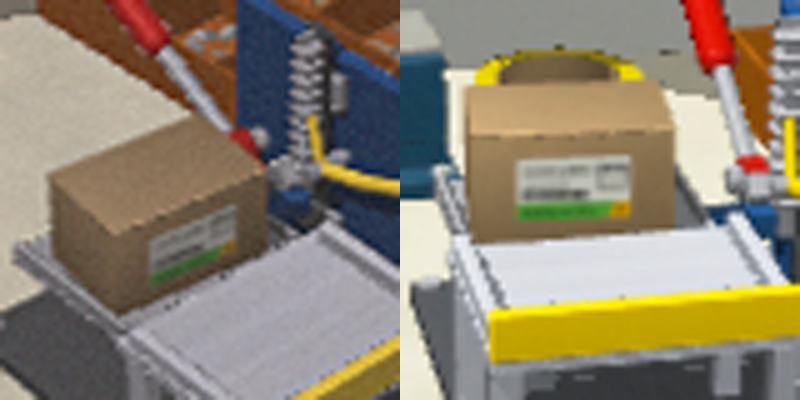

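Run:
```python
from cart import *
print(fitc(np.array([[48,178],[113,235],[268,165],[205,113]])/5+[280,195],np.array([[70,87],[70,133],[275,130],[258,82]])/5+[295,205]))
for n,X in dict(lip=[[-57,-45,z+6] for z in (80,89,98)],rail=[[-57,-50,98],[-64,-50,98],[57,-50,98]],deckedge=[[-50,-48,87.5],[50,-48,87.5]],cart=[[-45,-30,80],[-45,-30,89]],racktop=[[100,0,z+84] for z in (80,89,98)],plate=[[116,0,148]]).items():
    X=W(r.x,np.array(X,float)); print(n,((proj("scene",X)-[280,195])*5).round().tolist(),((proj("side",X)-[295,205])*5+[400,0]).round().tolist())
```

```text
(array([-4.052, -5.988, 79.841, -0.118]), np.float64(1.35))
lip [[127.0, 328.0], [127.0, 313.0], [126.0, 299.0]] [[466.0, 247.0], [465.0, 228.0], [465.0, 209.0]]
rail [[133.0, 313.0], [122.0, 320.0], [311.0, 218.0]] [[467.0, 226.0], [451.0, 228.0], [724.0, 206.0]]
deckedge [[142.0, 322.0], [297.0, 238.0]] [[483.0, 245.0], [706.0, 228.0]]
cart [[127.0, 311.0], [127.0, 297.0]] [[487.0, 243.0], [487.0, 225.0]]
racktop [[310.0, 34.0], [311.0, 19.0], [311.0, 4.0]] [[793.0, 20.0], [794.0, 1.0], [794.0, -18.0]]
plate [[333.0, 49.0]] [[826.0, 51.0]]
```

The carton is at about 80 mm, but the view leaves 80 or 89 open. I refit with both cameras and a pixel shift for each, then read edge profiles.

```bash
cat > fit2.py <<'E'
from cart import *
t=[100,52+147*np.cos(.48),64.5+147*np.sin(.48)]
LS=np.array([[116,75,148],[116,-55,148],[100,-88,119],[-66,-156,107.5],[66,-156,107.5],[-65,80,3],t],float)
US=np.array([[230,92],[370,172],[381,250],[250,435],[418,340],[20,370],[108,60]])/4+[270,170]
LD=L; 
from fit import U as UD
def f(p): return np.r_[(proj("scene",W(p[:3],LS))+p[3:5]-US).ravel(),(proj("side",W(p[:3],LD))+p[5:7]-UD).ravel(),p[3:]*.3]
from fit import L as LD
q=least_squares(f,[510,-278,-.037,0,0,0,0],loss='soft_l1',x_scale=[100,100,.1,1,1,1,1]).x
if __name__=="__main__":
    print(q.round(3),f(q).reshape(-1,2).round(1).tolist())
    def g(S,D):
        def h(p):
            X=W(q[:3],Ro.from_euler('z',p[3]).apply(C)+p[:3]); return np.r_[(proj("scene",X)+q[3:5]-S).ravel(),(proj("side",X)+q[5:7]-D).ravel()]
        m=least_squares(h,[0,0,60,0],x_scale=[10,10,10,.1],loss='soft_l1'); print(m.x.round(2),m.fun.reshape(-1,2).round(1).tolist())
    g(np.array([[60,205],[142,262],[303,183],[218,123]])/5.714+[280,205],np.array([[78,122],[102,180],[326,157],[290,105]])/5.714+[295,215])
    g(np.array([[48,178],[113,235],[268,165],[205,113]])/5+[280,195],np.array([[70,87],[70,133],[275,130],[258,82]])/5+[295,205])
    print(proj("scene",W(q[:3],np.array([[100,0,z+84.] for z in (80,89,98)])))+q[3:5],proj("side",W(q[:3],np.array([[100,0,z+84.] for z in (80,89,98)])))+q[5:7])
E
sed -i 's/^LD=L; $//' fit2.py
python3 - <<'E'
s=open('fit2.py').read().replace("from fit import L as LD\n","").replace("from cart import *","from cart import *\nfrom fit import L as LD",1)
open('fit2.py','w').write(s)
E
python3 fit2.py
python3 - <<'E'
import cv2
d=cv2.imread("pics/d7.png")[:,:,::-1];s=cv2.imread("pics/s7.png")[:,:,::-1]
for x in (318,326,334,342): print("side col",x,[(y,d[y,x].tolist()) for y in range(247,259)])
for x in (316,324): print("scene col",x,[(y,s[y,x].tolist()) for y in range(242,262)])
for x in (340,342,343): print("rack col",x,[(y,s[y,x].tolist()) for y in range(196,208)])
E
```

```text
[ 5.13990e+02 -2.67024e+02 -3.90000e-02  1.71100e+00  2.77100e+00
 -4.51000e-01  2.41600e+00] [[-0.2, 0.2], [-1.2, 1.4], [0.0, -0.3], [0.4, -0.0], [0.2, -0.4], [-0.6, 0.0], [0.9, -0.6], [0.3, -0.1], [0.4, -0.2], [-1.2, 1.6], [-0.0, -0.5], [-1.4, 0.6], [1.2, -0.6], [0.3, -0.3], [0.5, 0.8], [-0.1, 0.7]]
[-0.28 -0.55 46.37  0.  ] [[-0.2, -0.8], [0.5, 0.6], [0.1, -0.2], [-0.3, -0.3], [-0.5, -0.1], [-0.2, -0.1], [0.1, 0.9], [0.3, 0.0]]
[-4.97 -7.48 81.48 -0.12] [[0.2, -1.4], [0.1, -0.4], [0.3, 1.1], [-0.6, -0.2], [-1.2, -0.0], [0.1, 0.6], [0.0, 0.1], [0.3, -0.1]]
[[341.88990152 202.1107533 ]
 [341.96053317 199.11729693]
 [342.03157848 196.09838177]] [[373.41826996 209.65184913]
 [373.57194697 205.88337213]
 [373.72666374 202.09209188]]
side col 318 [(247, [112, 127, 57]), (248, [108, 125, 56]), (249, [118, 107, 66]), (250, [120, 101, 70]), (251, [118, 97, 68]), (252, [118, 97, 68]), (253, [161, 151, 143]), (254, [216, 219, 224]), (255, [216, 220, 225]), (256, [219, 221, 227]), (257, [217, 219, 225]), (258, [217, 220, 225])]
side col 326 [(247, [61, 123, 42]), (248, [66, 136, 44]), (249, [
[... 1908 characters left out ...]
 (202, [114, 113, 120]), (203, [90, 85, 85]), (204, [144, 138, 141]), (205, [152, 149, 152]), (206, [106, 104, 106]), (207, [144, 138, 146])]
rack col 342 [(196, [133, 77, 33]), (197, [137, 76, 37]), (198, [112, 63, 28]), (199, [77, 71, 68]), (200, [77, 75, 79]), (201, [126, 124, 126]), (202, [90, 87, 87]), (203, [132, 128, 134]), (204, [152, 147, 152]), (205, [140, 137, 141]), (206, [92, 87, 92]), (207, [82, 79, 82])]
rack col 343 [(196, [129, 82, 51]), (197, [127, 73, 38]), (198, [113, 64, 27]), (199, [79, 73, 74]), (200, [73, 77, 81]), (201, [71, 70, 76]), (202, [76, 74, 76]), (203, [145, 144, 151]), (204, [159, 154, 160]), (205, [97, 94, 93]), (206, [83, 80, 82]), (207, [162, 156, 163])]
```

Both carton fits (start 45–46 mm, now 80–81 mm) and the missing table strip in front of the carton say 80 mm. One more stroke.

Emit:
arm_command(
  motion=[
    [0,0,0.025,0,0,0,0],
    [0,0,0.045,0,0,0,0],
    [0,0,0.065,0,0,0,0],
    [0,0,0.08,0,0,0,0],
    [0,0,0.086,0,0,0,0],
  ],
)

```text
t: 10.15
ee_pos: [616.7, -127.2, 26.2]
eef_rot: [0.721, 0.693, 0.002, 0.0]
contact_force: [-6.5, 8.8, 33.1]
finger_gap: 0.0
grasp_force: 17.1
```

Emit:
arm_command(
  motion=[
    [0,0,0,0,0,0,0],
    [0,0,-0.025,0,0,0,0],
    [0,0,-0.05,0,0,0,0],
    [0,0,-0.075,0,0,0,0],
    [0,0,-0.1,0,0,0,0],
  ],
)

```text
t: 10.65
ee_pos: [615.1, -128.3, 126.2]
eef_rot: [0.721, 0.693, 0.001, 0.0]
contact_force: [-0.2, 0.4, -0.2]
finger_gap: -0.2
grasp_force: 0.0
```

Emit:
arm_command(
  motion=[
    [0,0,-0.05,0,0,0,0],
    [0,0,-0.07,0,0,0,0],
    [0,0,-0.07,0,0,0,0],
  ],
)

```text
t: 10.95
ee_pos: [617.6, -129.4, 200.3]
eef_rot: [0.721, 0.693, 0.003, 0.004]
contact_force: [1.1, -0.3, 0.3]
finger_gap: 0.2
grasp_force: 0.0
```

```bash
python3 - <<'E'
from h import *
s=save("scene","s8.png");d=save("side","d8.png");w=save("wrist","w8.png")
for x in (318,326,334,342): print("side col",x,[(y,d[y,x].tolist()) for y in range(243,257)])
for x in (316,324): print("scene col",x,[(y,s[y,x].tolist()) for y in range(240,258)])
for n in ("carton","lever_grip","pawl_pad","table_top"):
  for c in ("scene","side","wrist"): print(n,c,[(np.round(b["uv"],1).tolist(),round(b["conf"],2)) for b in boxes_of(n,c)][:3])
E
python3 to.py 100,-88,119; sed -i 's/(288,336,224,252)/(290,335,208,240)/;s/(307,356,232,248)/(310,352,224,248)/' trk.py; python3 trk.py s7.png s8.png d7.png d8.png
```

```text
side col 318 [(243, [73, 143, 50]), (244, [68, 139, 47]), (245, [88, 132, 55]), (246, [118, 103, 69]), (247, [120, 99, 69]), (248, [119, 99, 67]), (249, [120, 99, 69]), (250, [179, 179, 183]), (251, [187, 187, 192]), (252, [169, 170, 174]), (253, [171, 173, 178]), (254, [216, 219, 224]), (255, [216, 219, 224]), (256, [218, 219, 226])]
side col 326 [(243, [67, 136, 44]), (244, [65, 131, 46]), (245, [100, 122, 62]), (246, [120, 103, 69]), (247, [119, 99, 69]), (248, [116, 97, 66]), (249, [131, 116, 95]), (250, [182, 182, 188]), (251, [187, 189, 193]), (252, [126, 126, 130]), (253, [214, 217, 223]), (254, [218, 220, 226]), (255, [217, 219, 225]), (256, [218, 219, 226])]
side col 334 [(243, [74, 148, 51]), (244, [71, 147, 46]), (245, [111, 111, 66]), (246, [117, 98, 67]), (247, [116, 96, 68]), (248, [112, 92, 66]), (249, [144, 135, 124]), (250, [182, 183, 188]), (251, [135, 136, 140]), (252, [189, 193, 199]), (253, [219, 222, 226]), (254, [218, 221, 227]), (255, [220, 221, 227]), (256, [218, 220, 224])]
side col 342 [(243, [119, 99, 69]), (244, [117, 98, 67]), (245, [117, 97, 68]), (246,
[... 1177 characters left out ...]
[([271.8, 302.2], 0.93), ([328.9, 233.5], 0.88)]
carton wrist []
lever_grip scene [([307.1, 197.1], 0.67)]
lever_grip side [([359.4, 213.3], 0.75)]
lever_grip wrist [([320.2, 231.7], 0.86)]
pawl_pad scene [([355.5, 229.8], 0.68)]
pawl_pad side [([356.1, 275.3], 0.64), ([376.7, 241.6], 0.54), ([356.9, 215.3], 0.46)]
pawl_pad wrist []
table_top scene [([335.4, 241.0], 0.59)]
table_top side [([365.3, 240.2], 0.73), ([380.9, 241.8], 0.46)]
table_top wrist [([154.7, 363.7], 0.64)]
t 11.7 lift [100.5 153.5 197. ] F [-0.3 -0.1 -0.2] gap -0.2
100,-88,119 [-0.2415, -0.0001, 0.078, 0.0041, 0.0, -0.0028]
carton scene (-1.0, -1.375, 0.916)
px/10mm [-0.06 -3.19]
side (-0.375, -3.375, 0.929)
[ 0.02 -4.08]
```

The table strip is now visible with a dark gap line next to the deck, so it is flush at 89 mm. Next I swing over behind the carton with the fingers half open along lift x.

Emit:
arm_command(
  motion=[
    [-0.035,-0.04,0.0,0.004,0,-0.003,50],
    [-0.07,-0.08,0.0,0.004,0,-0.003,50],
    [-0.083,-0.104,0.0,0.004,0,-0.003,50],
    [-0.083,-0.104,0.04,0.004,0,-0.003,50],
    [-0.083,-0.104,0.065,0.004,0,-0.003,50],
  ],
)

```text
t: 12.2
ee_pos: [507.8, -208.0, 130.6]
eef_rot: [0.721, 0.693, 0.0, 0.0]
contact_force: [-0.2, 0.2, -0.3]
finger_gap: 42.9
grasp_force: 0.0
```

```bash
python3 - <<'E'
from h import *
s=save("scene","s9.png")
E
python3 to.py -4,70,71 -4,45,71
```

```text
t 12.25 lift [ -7.   72.1 125.8] F [-3.5  0.7 -3.7] gap 42.6
-4,70,71 [-0.0023, 0.0034, 0.0548, -0.0069, -0.0043, -0.0012]
-4,45,71 [-0.0273, 0.0034, 0.0547, -0.0069, -0.0043, -0.0012]
```

Emit:
arm_command(
  motion=[
    [-0.002,0.002,0.03,0,0,0,50],
    [-0.002,0.002,0.05,0,0,0,50],
    [-0.002,0.002,0.055,0,0,0,50],
    [-0.002,0.002,0.055,0,0,0,50],
  ],
)

```text
t: 12.65
ee_pos: [510.7, -209.4, 76.6]
eef_rot: [0.72, 0.694, -0.0, -0.0]
contact_force: [0.2, 0.4, 1.1]
finger_gap: 42.6
grasp_force: 0.0
```

```bash
python3 to.py -4,35,72 -4,-79,72
python3 - <<'E'
from h import *
s=save("side","d9.png")
E
```

```text
t 12.65 lift [-1.6 68.9 76.6] F [0.2 0.4 1.1] gap 42.6
-4,35,72 [-0.0339, -0.0025, 0.0046, -0.0007, -0.0004, 0.0004]
-4,-79,72 [-0.1479, -0.0025, 0.0045, -0.0007, -0.0004, 0.0004]
```

Emit:
arm_command(
  motion=[
    [-0.012,-0.001,0.002,0,0,0,50],
    [-0.024,-0.001,0.002,0,0,0,50],
    [-0.034,-0.001,0.002,0,0,0,50],
    [-0.042,-0.001,0.002,0,0,0,50],
    [-0.05,-0.001,0.002,0,0,0,50],
  ],
)

```text
t: 13.2
ee_pos: [508.1, -260.2, 75.0]
eef_rot: [0.72, 0.694, 0.0, 0.0]
contact_force: [-0.3, 4.2, 3.1]
finger_gap: 42.7
grasp_force: 1.8
```

Emit:
arm_command(
  motion=[
    [-0.01,0,0,0,0,0,50],
    [-0.02,0,0,0,0,0,50],
    [-0.03,0,0,0,0,0,50],
    [-0.04,0,0,0,0,0,50],
    [-0.05,0,0,0,0,0,50],
  ],
)

```text
t: 13.7
ee_pos: [505.5, -310.3, 74.0]
eef_rot: [0.72, 0.694, -0.0, -0.0]
contact_force: [-0.1, 1.1, -1.3]
finger_gap: 42.5
grasp_force: 0.6
```

```bash
cat > look.py <<'E'
from h import *; from fit import W,r; import sys
n=sys.argv[1]; s=save("scene","s%s.png"%n); save("side","d%s.png"%n)
for c in ("scene","side"): print(c,[(np.round(b["uv"],1).tolist(),round(b["conf"],2)) for b in boxes_of("carton",c)])
for y in (-60,-100,-120): 
    X=W(r.x,np.array([[0,y,87.5+26]])); print(y,proj("scene",X).round(),proj("side",X).round())
E
python3 to.py -4,-79,72; python3 look.py 10
```

```text
t 13.7 lift [ -2.9 -32.1  74. ] F [-0.1  1.1 -1.3] gap 42.5
-4,-79,72 [-0.0469, -0.0011, 0.002, -0.0008, -0.0001, 0.0001]
scene [([331.5, 247.1], 0.69), ([292.4, 315.6], 0.66)]
side [([337.0, 251.4], 0.73), ([269.6, 301.6], 0.63)]
-60 [[328. 245.]] [[335. 244.]]
-100 [[339. 253.]] [[339. 251.]]
-120 [[344. 257.]] [[341. 255.]]
```

Emit:
arm_command(
  motion=[
    [-0.01,0,0,0,0,0,50],
    [-0.02,0,0,0,0,0,50],
    [-0.03,0,0,0,0,0,50],
    [-0.036,0,0,0,0,0,50],
    [-0.039,0,0,0,0,0,50],
  ],
)

```text
t: 14.4
ee_pos: [504.4, -349.2, 74.5]
eef_rot: [0.72, 0.694, 0.0, -0.0]
contact_force: [-0.0, 2.9, 0.3]
finger_gap: 42.8
grasp_force: 1.2
```

Emit:
arm_command(
  motion=[
    [-0.003,0,0,0,0,0,50],
    [-0.006,0,0,0,0,0,50],
  ],
)

```text
t: 14.6
ee_pos: [504.2, -353.0, 74.5]
eef_rot: [0.72, 0.694, 0.001, -0.002]
contact_force: [-1.2, 13.7, 7.4]
finger_gap: 42.7
grasp_force: 6.9
```

Emit:
arm_command(
  motion=[
    [-0.002,0,0,0,0,0,50],
    [-0.002,0,0,0,0,0,50],
    [-0.002,0,0,0,0,0,50],
  ],
)

```text
t: 14.9
ee_pos: [504.0, -352.9, 74.5]
eef_rot: [0.719, 0.695, 0.001, -0.003]
contact_force: [-2.3, 13.8, 6.5]
finger_gap: 43.0
grasp_force: 6.7
```

```bash
python3 to.py 0,0,200; python3 look.py 11
python3 - <<'E'
import cv2
d=cv2.imread("pics/d11.png")[:,:,::-1]
for x in (325,340,355): print(x,[(y,d[y,x].tolist()) for y in range(255,272)])
E
```

```text
t 14.9 lift [ -2.9 -74.7  74.5] F [-2.3 13.8  6.5] gap 43.0
0,0,200 [0.0755, 0.0027, -0.125, -0.0026, -0.0066, 0.0019]
scene [([341.2, 253.6], 0.96), ([225.7, 274.9], 0.73), ([296.4, 315.8], 0.7), ([302.5, 243.3], 0.3)]
side [([340.2, 251.7], 0.82), ([269.6, 303.1], 0.57), ([401.6, 314.8], 0.41)]
-60 [[328. 245.]] [[335. 244.]]
-100 [[339. 253.]] [[339. 251.]]
-120 [[344. 257.]] [[341. 255.]]
325 [(255, [156, 128, 90]), (256, [153, 125, 88]), (257, [149, 123, 87]), (258, [148, 123, 84]), (259, [146, 119, 84]), (260, [144, 120, 83]), (261, [143, 120, 83]), (262, [140, 117, 80]), (263, [139, 115, 81]), (264, [135, 113, 79]), (265, [115, 96, 62]), (266, [252, 239, 0]), (267, [251, 235, 0]), (268, [206, 173, 0]), (269, [202, 171, 0]), (270, [201, 169, 0]), (271, [200, 168, 0])]
340 [(255, [184, 182, 169]), (256, [177, 177, 168]), (257, [156, 158, 149]), (258, [161, 163, 154]), (259, [178, 180, 169]), (260, [167, 168, 159]), (261, [151, 152, 142]), (262, [96, 99, 92]), (263, [108, 110, 103]), (264, [200, 195, 64]), (265, [252, 240, 0]), (266, [233, 206, 0]), (267, [206, 172, 0]), (268, [201, 170, 0]), (269, [200, 170, 0]), (270, [200, 166, 0]), (271, [197, 167, 0])]
355 [(255, [151, 151, 140]), (256, [121, 121, 113]), (257, [137, 137, 128]), (258, [146, 145, 137]), (259, [144, 143, 135]), (260, [158, 158, 147]), (261, [177, 177, 165]), (262, [185, 183, 167]), (263, [244, 221, 28]), (264, [252, 243, 0]), (265, [216, 183, 0]), (266, [202, 170, 0]), (267, [201, 169, 0]), (268, [200, 169, 0]), (269, [199, 168, 0]), (270, [198, 168, 0]), (271, [195, 165, 0])]
```

The carton sits directly against the yellow stop across its width (brown meets yellow in all columns), with 14 N held. I back off, rise and go over to the pad.

Emit:
arm_command(
  motion=[
    [0.02,0,0,0,0,0,50],
    [0.03,0,-0.04,0,0,0,50],
    [0.03,0.0,-0.09,0.003,-0.006,0.002,0],
    [0.03,0.03,-0.11,0.003,-0.006,0.002,0],
    [0.01,0.07,-0.11,0.003,-0.006,0.002,0],
  ],
)

```text
t: 15.6
ee_pos: [577.5, -349.2, 191.3]
eef_rot: [0.72, 0.694, -0.003, 0.006]
contact_force: [1.2, -0.7, 0.8]
finger_gap: 0.3
grasp_force: 0.0
```

```bash
python3 to.py 101,-88,110; python3 look.py 12
```

```text
t 15.6 lift [ 70.4 -68.3 191.3] F [ 1.2 -0.7  0.8] gap 0.3
101,-88,110 [-0.0187, 0.0302, 0.0817, 0.005, 0.0128, -0.0006]
scene [([341.6, 252.7], 0.84), ([293.9, 314.8], 0.81)]
side [([338.7, 251.9], 0.96), ([271.0, 303.4], 0.74)]
-60 [[328. 245.]] [[335. 244.]]
-100 [[339. 253.]] [[339. 251.]]
-120 [[344. 257.]] [[341. 255.]]
```

Emit:
arm_command(
  motion=[
    [-0.017,0.03,0.0,0.005,0.013,0,0],
    [-0.017,0.03,0.04,0.005,0.013,0,0],
    [-0.017,0.03,0.075,0.005,0.013,0,0],
    [-0.017,0.03,0.082,0.005,0.013,0,0],
  ],
)

```text
t: 16.2
ee_pos: [600.2, -364.9, 97.1]
eef_rot: [0.721, 0.693, -0.001, -0.01]
contact_force: [-0.6, 0.5, -0.7]
finger_gap: 0.3
grasp_force: 0.0
```

```bash
python3 to.py 101,-89,60
python3 - <<'E'
from h import *
from fit import W,r
s=save("scene","s13.png")
d=save("side","d13.png"); w=save("wrist","w13.png")
def yel(im,x0,x1,y0,y1):
    h=cv2.cvtColor(im,cv2.COLOR_RGB2HSV); m=cv2.inRange(h,(20,150,90),(35,255,255))[y0:y1,x0:x1]
    n,_,st,ce=cv2.connectedComponentsWithStats(m); return [(st[i].tolist(),(ce[i]+[x0,y0]).round(1).tolist()) for i in range(1,n) if st[i][4]>15]
print(yel(s,335,385,210,260)); print(yel(d,350,400,220,262)); print(yel(w,0,640,0,480))
P=[state()["ee_pos"]+[0,0,29],*W(r.x,np.array([[100,-88,119.]]))]
print(proj("scene",P),proj("side",P),proj("wrist",P))
E
```

```text
t 16.2 lift [ 93.6 -83.2  97.1] F [-0.6  0.5 -0.7] gap 0.3
101,-89,60 [-0.0063, 0.0079, 0.0369, -0.0156, -0.0126, -0.0021]
[([6, 8, 29, 18, 102], [354.7, 230.0]), ([29, 45, 11, 5, 38], [370.3, 257.4])]
[([22, 8, 17, 19, 102], [378.6, 240.7])]
[([306, 87, 54, 213, 4038], [332.5, 207.7]), ([573, 352, 25, 26, 407], [583.6, 363.7]), ([525, 381, 7, 4, 20], [528.2, 382.2]), ([586, 389, 6, 23, 67], [588.6, 400.8])]
[[364.48118568 227.61643503]
 [365.69204428 232.05049659]] [[382.80603066 236.56818477]
 [384.13510815 242.80376422]] [[321.55920142 305.13217346]
 [328.5025042  296.96906204]]
```

Emit:
arm_command(
  motion=[
    [-0.005,0.007,-0.004,-0.01,-0.008,0,0],
    [-0.005,0.007,0.01,-0.01,-0.008,0,0],
    [-0.005,0.007,0.02,-0.01,-0.008,0,0],
    [-0.005,0.007,0.03,-0.01,-0.008,0,0],
    [-0.005,0.007,0.034,-0.01,-0.008,0,0],
  ],
)

```text
t: 16.85
ee_pos: [609.5, -372.4, 66.7]
eef_rot: [0.721, 0.693, 0.0, 0.0]
contact_force: [0.4, -1.2, 1.4]
finger_gap: -0.0
grasp_force: 1.0
```

```bash
python3 to.py 101,-89,60; python3 look.py 14; python3 trk.py s8.png s14.png >/dev/null
python3 - <<'E'
import cv2
s=cv2.imread("pics/s14.png")[:,:,::-1]
print([(y,s[y,342].tolist()) for y in range(196,224,2)])
E
```

```text
t 16.85 lift [103.2 -90.3  66.7] F [ 0.4 -1.2  1.4] gap -0.0
101,-89,60 [0.0013, -0.0022, 0.0067, 0.0004, 0.0001, -0.002]
scene [([339.7, 254.6], 0.97), ([296.3, 314.5], 0.58), ([404.7, 324.4], 0.34)]
side [([339.8, 251.1], 0.97), ([272.0, 298.9], 0.75)]
-60 [[328. 245.]] [[335. 244.]]
-100 [[339. 253.]] [[339. 251.]]
-120 [[344. 257.]] [[341. 255.]]
[(196, [143, 82, 39]), (198, [63, 65, 71]), (200, [102, 98, 99]), (202, [147, 142, 146]), (204, [104, 101, 106]), (206, [169, 164, 170]), (208, [80, 75, 80]), (210, [104, 104, 106]), (212, [151, 148, 154]), (214, [84, 81, 83]), (216, [93, 89, 96]), (218, [132, 132, 143]), (220, [116, 116, 131]), (222, [75, 79, 93])]
```

Emit:
arm_command(
  motion=[
    [0.001,-0.002,0.003,0,0,0,0],
    [0.001,-0.002,0.005,0,0,0,0],
    [0.001,-0.002,0.007,0,0,0,0],
    [0.001,-0.002,0.007,0,0,0,0],
  ],
)

```text
t: 17.45
ee_pos: [608.8, -372.0, 63.4]
eef_rot: [0.721, 0.693, 0.0, 0.002]
contact_force: [-1.6, 0.5, 7.4]
finger_gap: 0.6
grasp_force: 3.4
```

```bash
python3 to.py 101,-89,60
cat > rk.py <<'E'
from h import *; import sys
s=save("scene",sys.argv[1])
# first non-orange/blue grey row along rack column
for x in (341,343): print(x,"".join("G" if max(map(int,s[y,x]))-min(map(int,s[y,x]))<25 else ("B" if int(s[y,x][2])>int(s[y,x][0]) else "o") for y in range(190,232)))
for x in (300,310): print(x,[s[y,x].tolist() for y in range(232,262,3)])
h=cv2.cvtColor(s,cv2.COLOR_RGB2HSV); m=cv2.inRange(h,(20,150,90),(35,255,255))[205:250,330:385]; print("yellow rows",[(int(y)+205,int(m[y].astype(bool).sum())) for y in range(45) if m[y].any()])
E
python3 rk.py s15.png
```

```text
t 17.45 lift [102.6 -89.9  63.4] F [-1.6  0.5  7.4] gap 0.6
101,-89,60 [0.0009, -0.0016, 0.0033, 0.0032, 0.0019, -0.0018]
341 ooooooooooBBBGGGGGGGGGGGGGGGGGGGGGGGGGGGGG
343 oooooooooooBBGGGGGGGGGGGGGGGGGGoooooooGGGG
300 [[187, 177, 161], [190, 179, 161], [203, 192, 172], [138, 138, 143], [144, 138, 141], [148, 145, 150], [137, 132, 140], [146, 141, 146], [144, 139, 145], [140, 135, 140]]
310 [[189, 176, 163], [146, 140, 146], [142, 141, 145], [143, 140, 144], [142, 138, 145], [139, 138, 141], [144, 137, 144], [142, 139, 145], [146, 143, 145], [167, 165, 173]]
yellow rows [(218, 1), (219, 1), (220, 2), (221, 2), (222, 2), (223, 2), (224, 3), (225, 2), (226, 2), (227, 1), (228, 1), (229, 3), (230, 4), (231, 5), (232, 5), (233, 5), (234, 5), (235, 5), (236, 6), (237, 5), (238, 6), (239, 6), (240, 4), (241, 5), (242, 4), (243, 6), (244, 6), (245, 5), (246, 1)]
```

Emit:
arm_command(
  motion=[
    [0,0,0,0,0,0,0],
    [0,0,0,0,0,0,0],
    [0,0,0,0,0,0,0],
    [0,0,0,0,0,0,0],
    [0,0,0,0,0,0,0],
  ],
)

```text
t: 18.0
ee_pos: [608.8, -372.0, 63.3]
eef_rot: [0.721, 0.693, 0.0, 0.002]
contact_force: [-0.6, 1.0, 7.9]
finger_gap: 0.3
grasp_force: 3.5
```

```bash
python3 to.py; python3 rk.py s16.png
```

```text
t 18.0 lift [102.5 -89.9  63.3] F [-0.6  1.   7.9] gap 0.3
341 ooooooooooBBBBBBGGGGGGGGGGGGGGGGGGGGGGGGGG
343 oooooooooooBBBBBBGGGGGGGGGGGGGGoooooooGGGG
300 [[187, 180, 161], [191, 181, 163], [193, 183, 167], [196, 186, 169], [150, 145, 150], [143, 141, 145], [141, 138, 142], [140, 136, 144], [139, 139, 143], [143, 136, 141]]
310 [[187, 177, 160], [183, 175, 159], [159, 152, 148], [143, 140, 145], [140, 138, 141], [142, 137, 143], [144, 139, 143], [143, 139, 145], [141, 139, 142], [169, 163, 173]]
yellow rows [(218, 1), (219, 1), (220, 2), (221, 2), (222, 2), (223, 2), (224, 2), (225, 2), (226, 1), (227, 1), (228, 1), (229, 3), (230, 4), (231, 5), (232, 5), (233, 5), (234, 5), (235, 5), (236, 6), (237, 5), (238, 6), (239, 6), (240, 4), (241, 5), (242, 4), (243, 6), (244, 6), (245, 5), (246, 1)]
```

The table is sinking, with the rack top down 3–4 px in 0.5 s. I keep holding the pad.

Emit:
arm_command(
  motion=[
    [0,0,0,0,0,0,0],
    [0,0,0,0,0,0,0],
    [0,0,0,0,0,0,0],
    [0,0,0,0,0,0,0],
    [0,0,0,0,0,0,0],
  ],
)

```text
t: 18.55
ee_pos: [608.8, -372.0, 63.3]
eef_rot: [0.721, 0.693, 0.0, 0.002]
contact_force: [-2.4, 0.2, 7.6]
finger_gap: 0.2
grasp_force: 3.5
```

Emit:
arm_command(
  motion=[
    [0,0,0,0,0,0,0],
    [0,0,0,0,0,0,0],
    [0,0,0,0,0,0,0],
    [0,0,0,0,0,0,0],
    [0,0,0,0,0,0,0],
  ],
)

```text
t: 19.05
ee_pos: [608.8, -372.0, 63.3]
eef_rot: [0.721, 0.693, 0.0, 0.002]
contact_force: [-1.4, 0.7, 7.4]
finger_gap: 0.1
grasp_force: 3.5
```

```bash
python3 rk.py s17.png|head -2
```

```text
341 ooooooooooBBBBBBGGGGGGGGGGGGGGGGGGGGGGGGGG
343 oooooooooooBBBBBBGGGGGGGGGGGGGGoooooooGGGG
```

Emit:
arm_command(
  motion=[
    [0,0,0,0,0,0,0],
    [0,0,0,0,0,0,0],
    [0,0,0,0,0,0,0],
    [0,0,0,0,0,0,0],
    [0,0,0,0,0,0,0],
  ],
)

```text
t: 19.6
ee_pos: [608.8, -372.0, 63.3]
eef_rot: [0.721, 0.693, 0.0, 0.002]
contact_force: [-0.6, 0.2, 7.7]
finger_gap: 0.2
grasp_force: 3.5
```

Emit:
arm_command(
  motion=[
    [0,0,0,0,0,0,0],
    [0,0,0,0,0,0,0],
    [0,0,0,0,0,0,0],
    [0,0,0,0,0,0,0],
    [0,0,0,0,0,0,0],
  ],
)

```text
t: 20.1
ee_pos: [608.8, -372.0, 63.3]
eef_rot: [0.721, 0.693, 0.0, 0.002]
contact_force: [-1.7, 0.1, 7.6]
finger_gap: -0.1
grasp_force: 3.5
```

```bash
python3 rk.py s18.png|head -2
python3 - <<'E'
import cv2
# start reference for comparison
s=cv2.imread("pics/s1.png")[:,:,::-1]
for x in (341,343): print("start",x,"".join("G" if max(map(int,s[y,x]))-min(map(int,s[y,x]))<25 else ("B" if int(s[y,x][2])>int(s[y,x][0]) else "o") for y in range(190,232)))
E
```

```text
341 ooooooooooBBBBBBGGGGGGGGGGGGGGGGGGGGGGGGGG
343 oooooooooooBBBBBBGGGGGGGGGGGGGGoooooooGGGG
start 341 ooooooooooBBBBBBGGGGGGGGGGGGooooGGGGGGGGGG
start 343 oooooooooooBBBBBBGGGGGGGGGGoooooooooooGGGG
```

Run:
```python
import cv2,numpy as np
g=lambda f:cv2.imread("pics/"+f,0).astype(int)
a=g("s1.png")
for f in ("s2.png","s8.png","s16.png","s17.png","s18.png"):
    d=abs(g(f)-a); print(f,"lip",d[248:268,274:290].mean().round(2),"rack",d[205:222,337:347].mean().round(2))
e=g("s18.png"); print(abs(e-g("s17.png"))[200:270,270:350].mean())
print([a[y,285] for y in range(245,270)]);print([e[y,285] for y in range(245,270)])
```

```text
s2.png lip 2.95 rack 3.08
s8.png lip 9.72 rack 28.84
s16.png lip 10.46 rack 26.51
s17.png lip 4.28 rack 11.34
s18.png lip 4.25 rack 11.56
2.5794642857142858
[np.int64(177), np.int64(181), np.int64(183), np.int64(182), np.int64(180), np.int64(183), np.int64(176), np.int64(181), np.int64(183), np.int64(139), np.int64(139), np.int64(102), np.int64(92), np.int64(109), np.int64(83), np.int64(66), np.int64(75), np.int64(74), np.int64(77), np.int64(76), np.int64(70), np.int64(72), np.int64(74), np.int64(69), np.int64(73)]
[np.int64(187), np.int64(185), np.int64(186), np.int64(188), np.int64(185), np.int64(181), np.int64(183), np.int64(185), np.int64(184), np.int64(139), np.int64(146), np.int64(103), np.int64(99), np.int64(97), np.int64(86), np.int64(76), np.int64(77), np.int64(81), np.int64(79), np.int64(77), np.int64(75), np.int64(75), np.int64(73), np.int64(80), np.int64(81)]
```

The lip profile matches the start picture and no longer changes, so the table is home. I release the pad and retreat.

Emit:
arm_command(
  motion=[
    [0,0,-0.02,0,0,0,0],
    [0,0,-0.045,0,0,0,0],
    [0,0,-0.09,0,0,0,0],
    [0,0,-0.13,0,0,0,0],
    [0,0,-0.15,0,0,0,0],
  ],
)

```text
t: 20.65
ee_pos: [609.1, -372.0, 216.1]
eef_rot: [0.721, 0.693, 0.001, 0.004]
contact_force: [-0.7, 0.4, 0.2]
finger_gap: 0.4
grasp_force: 0.0
```

Emit:
arm_command(
  motion=[
    [0,0,0,0,0,0,0],
    [0,0,0,0,0,0,0],
    [0,0,0,0,0,0,0],
  ],
)

```text
t: 20.95
ee_pos: [606.9, -370.4, 208.4]
eef_rot: [0.721, 0.693, 0.0, -0.001]
contact_force: [0.1, -0.9, -1.1]
finger_gap: 0.0
grasp_force: 0.0
```

```bash
python3 to.py; python3 look.py 19|head -2
python3 - <<'E'
import cv2,numpy as np
g=lambda f:cv2.imread("pics/"+f,0).astype(int)
a=g("s1.png");e=g("s19.png");d=abs(e-a)
print("lip",d[248:268,274:290].mean().round(2),"rack",d[205:222,337:347].mean().round(2),"pad",d[225:240,350:372].mean().round(2),"lever",d[183:210,293:315].mean().round(2))
q=cv2.imread("pics/d19.png")[:,:,::-1]
for x in (322,340,360): print(x,[(y,q[y,x].tolist()) for y in range(260,269)])
E
```

```text
t 20.95 lift [100.5 -88.4 208.4] F [ 0.1 -0.9 -1.1] gap 0.0
scene [([292.5, 315.2], 0.71), ([340.5, 253.4], 0.68)]
side [([338.9, 251.3], 0.64), ([338.4, 359.3], 0.59), ([271.6, 300.0], 0.57), ([327.8, 224.9], 0.22), ([357.3, 279.1], 0.2)]
lip 3.71 rack 3.45 pad 7.04 lever 7.54
322 [(260, [144, 120, 83]), (261, [144, 119, 84]), (262, [142, 116, 81]), (263, [140, 115, 81]), (264, [137, 113, 80]), (265, [136, 109, 78]), (266, [250, 237, 0]), (267, [252, 241, 0]), (268, [206, 175, 0])]
340 [(260, [164, 165, 157]), (261, [147, 148, 139]), (262, [96, 96, 91]), (263, [109, 110, 103]), (264, [195, 190, 61]), (265, [251, 238, 0]), (266, [230, 201, 0]), (267, [201, 169, 0]), (268, [198, 167, 0])]
360 [(260, [124, 102, 72]), (261, [122, 101, 70]), (262, [106, 89, 56]), (263, [251, 235, 0]), (264, [249, 231, 0]), (265, [208, 175, 0]), (266, [198, 167, 0]), (267, [195, 165, 0]), (268, [195, 164, 0])]
```

```bash
python3 -c "from bench import *; print(finish_job())"
```

```text
the job is handed in; nothing more can be done
None
```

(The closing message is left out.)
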